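# Spread the rinsed beads on the drying plate

### The job

The freshly rinsed terracotta beads were left in a heap on the drying plate, and some may have strayed onto the table. Turn the plate's isolator handle off, spread all the beads over the plate in one even layer (none on another, at least 25 mm clear between neighbours, all inside the lip, some in each of the plate's four quarters), and only then turn the isolator fully back on. Leave the bowl and the jar lid where they are.

Things in the scene. Friction and masses are not known exactly. Their poses are not given: they have to be found in the camera images.
- plate_mid (a point): middle of the top surface of the drying plate: a low square aluminium box, 300 x 300 mm, fixed to the table, its flat top 40 mm above the table, with a raised steel lip 6 mm wide and 8 mm high along all four edges (free area inside the lip 288 x 288 mm). Axes: z up, x and y along the plate's sides.
- handle (a joint): turn of the isolator's rotary handle (rad): 0 = off stop, 1.4 = on stop; it grows clockwise seen from above and stays where it is left. Off: the handle's white pointer aims at the white dot on the box; on: at the white dash.
- handle_grip (a point): the point to grip the isolator handle: on its vertical turning axis, 87 mm above the table. The handle is a grey upright bar 57 mm long (along this frame's x axis), 14 mm wide (y), reaching from 64 to 94 mm above the table, on a disc 60 mm across; it turns with the handle, the pointer end is at -x. It stands on a fixed grey box 110 x 100 x 50 mm high, on the table to the left of the plate.
- bead1: terracotta bead, a chunky octagonal prism 40 mm across the flats (43 mm across corners), 36 mm high, with a dark hole mark 12 mm wide in each end, 70 g; origin at its very middle, z along its hole. Starts in the heap on the plate.
- bead2: terracotta bead, a chunky octagonal prism 40 mm across the flats (43 mm across corners), 36 mm high, with a dark hole mark 12 mm wide in each end, 70 g; origin at its very middle, z along its hole. Starts in the heap on the plate.
- bead3: terracotta bead, a chunky octagonal prism 40 mm across the flats (43 mm across corners), 36 mm high, with a dark hole mark 12 mm wide in each end, 70 g; origin at its very middle, z along its hole. Starts in the heap on the plate.
- bead4: terracotta bead, a chunky octagonal prism 40 mm across the flats (43 mm across corners), 36 mm high, with a dark hole mark 12 mm wide in each end, 70 g; origin at its very middle, z along its hole. Starts in the heap on the plate.
- bead5: terracotta bead, a chunky octagonal prism 40 mm across the flats (43 mm across corners), 36 mm high, with a dark hole mark 12 mm wide in each end, 70 g; origin at its very middle, z along its hole. Starts in the heap on the plate.
- bead6: terracotta bead, a chunky octagonal prism 40 mm across the flats (43 mm across corners), 36 mm high, with a dark hole mark 12 mm wide in each end, 70 g; origin at its very middle, z along its hole. Starts in the heap on the plate, in its upper layer; absent in some runs.
- bead7: terracotta bead, a chunky octagonal prism 40 mm across the flats (43 mm across corners), 36 mm high, with a dark hole mark 12 mm wide in each end, 70 g; origin at its very middle, z along its hole. Starts in the heap on the plate, in its upper layer; absent in some runs.
- bead8: terracotta bead, a chunky octagonal prism 40 mm across the flats (43 mm across corners), 36 mm high, with a dark hole mark 12 mm wide in each end, 70 g; origin at its very middle, z along its hole. Starts astray on the table beside the plate; absent in some runs.
- bead9: terracotta bead, a chunky octagonal prism 40 mm across the flats (43 mm across corners), 36 mm high, with a dark hole mark 12 mm wide in each end, 70 g; origin at its very middle, z along its hole. Starts astray on the table beside the plate; absent in some runs.
- bowl: bystander: terracotta bowl 110 mm across, 50 mm high; origin under its centre
- jarlid: bystander: steel jar lid, a disc 72 mm across and 12 mm high; origin under its centre

How it is judged:
On the way, in this order (a step that is already met when the one before it is completed fails the run):
1. the isolator is turned off (value of joint handle below 0.15 rad), for 0.2 s.
2. with the isolator off, all beads lie in one even layer on the plate (value of joint handle below 0.15 rad and z of bead1 in the frame of plate_mid between 0.01 and 0.026 m and x of bead1 in the frame of plate_mid between -0.127 and 0.127 m and y of bead1 in the frame of plate_mid between -0.127 and 0.127 m and z of bead2 in the frame of plate_mid between 0.01 and 0.026 m and x of bead2 in the frame of plate_mid between -0.127 and 0.127 m and y of bead2 in the frame of plate_mid between -0.127 and 0.127 m and z of bead3 in the frame of plate_mid between 0.01 and 0.026 m and x of bead3 in the frame of plate_mid between -0.127 and 0.127 m and y of bead3 in the frame of plate_mid between -0.127 and 0.127 m and z of bead4 in the frame of plate_mid between 0.01 and 0.026 m and x of bead4 in the frame of plate_mid between -0.127 and 0.127 m and y of bead4 in the frame of plate_mid between -0.127 and 0.127 m and z of bead5 in the frame of plate_mid between 0.01 and 0.026 m and x of bead5 in the frame of plate_mid between -0.127 and 0.127 m and y of bead5 in the frame of plate_mid between -0.127 and 0.127 m and z of bead6 in the frame of plate_mid between 0.01 and 0.026 m and x of bead6 in the frame of plate_mid between -0.127 and 0.127 m and y of bead6 in the frame of plate_mid between -0.127 and 0.127 m and z of bead7 in the frame of plate_mid between 0.01 and 0.026 m and x of bead7 in the frame of plate_mid between -0.127 and 0.127 m and y of bead7 in the frame of plate_mid between -0.127 and 0.127 m and z of bead8 in the frame of plate_mid between 0.01 and 0.026 m and x of bead8 in the frame of plate_mid between -0.127 and 0.127 m and y of bead8 in the frame of plate_mid between -0.127 and 0.127 m and z of bead9 in the frame of plate_mid between 0.01 and 0.026 m and x of bead9 in the frame of plate_mid between -0.127 and 0.127 m and y of bead9 in the frame of plate_mid between -0.127 and 0.127 m and horizontal distance between bead1 and bead2 above 0.06 m and horizontal distance between each of bead1, bead2 and bead3 above 0.06 m and horizontal distance between each of bead1, bead2, bead3 and bead4 above 0.06 m and horizontal distance between each of bead1, bead2, bead3, bead4 and bead5 above 0.06 m and horizontal distance between each of bead1, bead2, bead3, bead4, bead5 and bead6 above 0.06 m and horizontal distance between each of bead1, bead2, bead3, bead4, bead5, bead6 and bead7 above 0.06 m and horizontal distance between each of bead1, bead2, bead3, bead4, bead5, bead6, bead7 and bead8 above 0.06 m and horizontal distance between each of bead1, bead2, bead3, bead4, bead5, bead6, bead7, bead8 and bead9 above 0.06 m and ((x of bead1 in the frame of plate_mid above 0.02 m and y of bead1 in the frame of plate_mid above 0.02 m) or (x of bead2 in the frame of plate_mid above 0.02 m and y of bead2 in the frame of plate_mid above 0.02 m) or (x of bead3 in the frame of plate_mid above 0.02 m and y of bead3 in the frame of plate_mid above 0.02 m) or (x of bead4 in the frame of plate_mid above 0.02 m and y of bead4 in the frame of plate_mid above 0.02 m) or (x of bead5 in the frame of plate_mid above 0.02 m and y of bead5 in the frame of plate_mid above 0.02 m) or (x of bead6 in the frame of plate_mid above 0.02 m and y of bead6 in the frame of plate_mid above 0.02 m) or (x of bead7 in the frame of plate_mid above 0.02 m and y of bead7 in the frame of plate_mid above 0.02 m) or (x of bead8 in the frame of plate_mid above 0.02 m and y of bead8 in the frame of plate_mid above 0.02 m) or (x of bead9 in the frame of plate_mid above 0.02 m and y of bead9 in the frame of plate_mid above 0.02 m)) and ((x of bead1 in the frame of plate_mid above 0.02 m and y of bead1 in the frame of plate_mid below -0.02 m) or (x of bead2 in the frame of plate_mid above 0.02 m and y of bead2 in the frame of plate_mid below -0.02 m) or (x of bead3 in the frame of plate_mid above 0.02 m and y of bead3 in the frame of plate_mid below -0.02 m) or (x of bead4 in the frame of plate_mid above 0.02 m and y of bead4 in the frame of plate_mid below -0.02 m) or (x of bead5 in the frame of plate_mid above 0.02 m and y of bead5 in the frame of plate_mid below -0.02 m) or (x of bead6 in the frame of plate_mid above 0.02 m and y of bead6 in the frame of plate_mid below -0.02 m) or (x of bead7 in the frame of plate_mid above 0.02 m and y of bead7 in the frame of plate_mid below -0.02 m) or (x of bead8 in the frame of plate_mid above 0.02 m and y of bead8 in the frame of plate_mid below -0.02 m) or (x of bead9 in the frame of plate_mid above 0.02 m and y of bead9 in the frame of plate_mid below -0.02 m)) and ((x of bead1 in the frame of plate_mid below -0.02 m and y of bead1 in the frame of plate_mid above 0.02 m) or (x of bead2 in the frame of plate_mid below -0.02 m and y of bead2 in the frame of plate_mid above 0.02 m) or (x of bead3 in the frame of plate_mid below -0.02 m and y of bead3 in the frame of plate_mid above 0.02 m) or (x of bead4 in the frame of plate_mid below -0.02 m and y of bead4 in the frame of plate_mid above 0.02 m) or (x of bead5 in the frame of plate_mid below -0.02 m and y of bead5 in the frame of plate_mid above 0.02 m) or (x of bead6 in the frame of plate_mid below -0.02 m and y of bead6 in the frame of plate_mid above 0.02 m) or (x of bead7 in the frame of plate_mid below -0.02 m and y of bead7 in the frame of plate_mid above 0.02 m) or (x of bead8 in the frame of plate_mid below -0.02 m and y of bead8 in the frame of plate_mid above 0.02 m) or (x of bead9 in the frame of plate_mid below -0.02 m and y of bead9 in the frame of plate_mid above 0.02 m)) and ((x of bead1 in the frame of plate_mid below -0.02 m and y of bead1 in the frame of plate_mid below -0.02 m) or (x of bead2 in the frame of plate_mid below -0.02 m and y of bead2 in the frame of plate_mid below -0.02 m) or (x of bead3 in the frame of plate_mid below -0.02 m and y of bead3 in the frame of plate_mid below -0.02 m) or (x of bead4 in the frame of plate_mid below -0.02 m and y of bead4 in the frame of plate_mid below -0.02 m) or (x of bead5 in the frame of plate_mid below -0.02 m and y of bead5 in the frame of plate_mid below -0.02 m) or (x of bead6 in the frame of plate_mid below -0.02 m and y of bead6 in the frame of plate_mid below -0.02 m) or (x of bead7 in the frame of plate_mid below -0.02 m and y of bead7 in the frame of plate_mid below -0.02 m) or (x of bead8 in the frame of plate_mid below -0.02 m and y of bead8 in the frame of plate_mid below -0.02 m) or (x of bead9 in the frame of plate_mid below -0.02 m and y of bead9 in the frame of plate_mid below -0.02 m))), for 0.2 s.
3. the isolator is turned back on (value of joint handle above 1.25 rad), for 0.2 s.
At the end, for the whole second after the job is handed in: Handle above 1.25 rad; every bead at rest on the plate (middle 10-26 mm above its surface, within 127 mm of its middle along both sides), middles of any two over 60 mm apart, and in each quarter of the plate a bead whose middle is over 20 mm from both midlines (value of joint handle above 1.25 rad and z of bead1 in the frame of plate_mid between 0.01 and 0.026 m and x of bead1 in the frame of plate_mid between -0.127 and 0.127 m and y of bead1 in the frame of plate_mid between -0.127 and 0.127 m and z of bead2 in the frame of plate_mid between 0.01 and 0.026 m and x of bead2 in the frame of plate_mid between -0.127 and 0.127 m and y of bead2 in the frame of plate_mid between -0.127 and 0.127 m and z of bead3 in the frame of plate_mid between 0.01 and 0.026 m and x of bead3 in the frame of plate_mid between -0.127 and 0.127 m and y of bead3 in the frame of plate_mid between -0.127 and 0.127 m and z of bead4 in the frame of plate_mid between 0.01 and 0.026 m and x of bead4 in the frame of plate_mid between -0.127 and 0.127 m and y of bead4 in the frame of plate_mid between -0.127 and 0.127 m and z of bead5 in the frame of plate_mid between 0.01 and 0.026 m and x of bead5 in the frame of plate_mid between -0.127 and 0.127 m and y of bead5 in the frame of plate_mid between -0.127 and 0.127 m and z of bead6 in the frame of plate_mid between 0.01 and 0.026 m and x of bead6 in the frame of plate_mid between -0.127 and 0.127 m and y of bead6 in the frame of plate_mid between -0.127 and 0.127 m and z of bead7 in the frame of plate_mid between 0.01 and 0.026 m and x of bead7 in the frame of plate_mid between -0.127 and 0.127 m and y of bead7 in the frame of plate_mid between -0.127 and 0.127 m and z of bead8 in the frame of plate_mid between 0.01 and 0.026 m and x of bead8 in the frame of plate_mid between -0.127 and 0.127 m and y of bead8 in the frame of plate_mid between -0.127 and 0.127 m and z of bead9 in the frame of plate_mid between 0.01 and 0.026 m and x of bead9 in the frame of plate_mid between -0.127 and 0.127 m and y of bead9 in the frame of plate_mid between -0.127 and 0.127 m and horizontal distance between bead1 and bead2 above 0.06 m and horizontal distance between each of bead1, bead2 and bead3 above 0.06 m and horizontal distance between each of bead1, bead2, bead3 and bead4 above 0.06 m and horizontal distance between each of bead1, bead2, bead3, bead4 and bead5 above 0.06 m and horizontal distance between each of bead1, bead2, bead3, bead4, bead5 and bead6 above 0.06 m and horizontal distance between each of bead1, bead2, bead3, bead4, bead5, bead6 and bead7 above 0.06 m and horizontal distance between each of bead1, bead2, bead3, bead4, bead5, bead6, bead7 and bead8 above 0.06 m and horizontal distance between each of bead1, bead2, bead3, bead4, bead5, bead6, bead7, bead8 and bead9 above 0.06 m and ((x of bead1 in the frame of plate_mid above 0.02 m and y of bead1 in the frame of plate_mid above 0.02 m) or (x of bead2 in the frame of plate_mid above 0.02 m and y of bead2 in the frame of plate_mid above 0.02 m) or (x of bead3 in the frame of plate_mid above 0.02 m and y of bead3 in the frame of plate_mid above 0.02 m) or (x of bead4 in the frame of plate_mid above 0.02 m and y of bead4 in the frame of plate_mid above 0.02 m) or (x of bead5 in the frame of plate_mid above 0.02 m and y of bead5 in the frame of plate_mid above 0.02 m) or (x of bead6 in the frame of plate_mid above 0.02 m and y of bead6 in the frame of plate_mid above 0.02 m) or (x of bead7 in the frame of plate_mid above 0.02 m and y of bead7 in the frame of plate_mid above 0.02 m) or (x of bead8 in the frame of plate_mid above 0.02 m and y of bead8 in the frame of plate_mid above 0.02 m) or (x of bead9 in the frame of plate_mid above 0.02 m and y of bead9 in the frame of plate_mid above 0.02 m)) and ((x of bead1 in the frame of plate_mid above 0.02 m and y of bead1 in the frame of plate_mid below -0.02 m) or (x of bead2 in the frame of plate_mid above 0.02 m and y of bead2 in the frame of plate_mid below -0.02 m) or (x of bead3 in the frame of plate_mid above 0.02 m and y of bead3 in the frame of plate_mid below -0.02 m) or (x of bead4 in the frame of plate_mid above 0.02 m and y of bead4 in the frame of plate_mid below -0.02 m) or (x of bead5 in the frame of plate_mid above 0.02 m and y of bead5 in the frame of plate_mid below -0.02 m) or (x of bead6 in the frame of plate_mid above 0.02 m and y of bead6 in the frame of plate_mid below -0.02 m) or (x of bead7 in the frame of plate_mid above 0.02 m and y of bead7 in the frame of plate_mid below -0.02 m) or (x of bead8 in the frame of plate_mid above 0.02 m and y of bead8 in the frame of plate_mid below -0.02 m) or (x of bead9 in the frame of plate_mid above 0.02 m and y of bead9 in the frame of plate_mid below -0.02 m)) and ((x of bead1 in the frame of plate_mid below -0.02 m and y of bead1 in the frame of plate_mid above 0.02 m) or (x of bead2 in the frame of plate_mid below -0.02 m and y of bead2 in the frame of plate_mid above 0.02 m) or (x of bead3 in the frame of plate_mid below -0.02 m and y of bead3 in the frame of plate_mid above 0.02 m) or (x of bead4 in the frame of plate_mid below -0.02 m and y of bead4 in the frame of plate_mid above 0.02 m) or (x of bead5 in the frame of plate_mid below -0.02 m and y of bead5 in the frame of plate_mid above 0.02 m) or (x of bead6 in the frame of plate_mid below -0.02 m and y of bead6 in the frame of plate_mid above 0.02 m) or (x of bead7 in the frame of plate_mid below -0.02 m and y of bead7 in the frame of plate_mid above 0.02 m) or (x of bead8 in the frame of plate_mid below -0.02 m and y of bead8 in the frame of plate_mid above 0.02 m) or (x of bead9 in the frame of plate_mid below -0.02 m and y of bead9 in the frame of plate_mid above 0.02 m)) and ((x of bead1 in the frame of plate_mid below -0.02 m and y of bead1 in the frame of plate_mid below -0.02 m) or (x of bead2 in the frame of plate_mid below -0.02 m and y of bead2 in the frame of plate_mid below -0.02 m) or (x of bead3 in the frame of plate_mid below -0.02 m and y of bead3 in the frame of plate_mid below -0.02 m) or (x of bead4 in the frame of plate_mid below -0.02 m and y of bead4 in the frame of plate_mid below -0.02 m) or (x of bead5 in the frame of plate_mid below -0.02 m and y of bead5 in the frame of plate_mid below -0.02 m) or (x of bead6 in the frame of plate_mid below -0.02 m and y of bead6 in the frame of plate_mid below -0.02 m) or (x of bead7 in the frame of plate_mid below -0.02 m and y of bead7 in the frame of plate_mid below -0.02 m) or (x of bead8 in the frame of plate_mid below -0.02 m and y of bead8 in the frame of plate_mid below -0.02 m) or (x of bead9 in the frame of plate_mid below -0.02 m and y of bead9 in the frame of plate_mid below -0.02 m)) and linear speed of each of bead1, bead2, bead3, bead4, bead5, bead6, bead7, bead8, bead9 below 0.02 m/s); the robot touches nothing.
It fails at once if the bowl or the jar lid is shifted more than 30 mm (distance of any of bowl, jarlid from where it was at the start of the episode above 0.03 m).
Of bead6, bead7, bead8, bead9 only 2 to 4 are there at a start; the rules pass over those that are not, and their reading is None.
At some moment in a run one of bead1, bead2, bead3, bead4, bead5, bead6, bead7, bead8, bead9 may be knocked a few centimetres aside while the robot is not near it.
Once in a run the grip may slacken for a moment while it holds something.
It also fails if it takes over 192 s, if anything falls off the work surface, if the arm or the gripper's body presses on something with over 40 N, if the wrist force passes 120 N, or if a joint passes its speed limit or range.

### The arm

A 7-joint arm with a two-finger parallel gripper is mounted at the origin on the work surface. World frame = base frame: x ahead of the robot, y to its left, z up, the work surface at z = 0. Lengths are in m, angles in rad, forces in N, time in s.
With the tool pointing down it reaches from about 0.4 to 0.85 m from the base axis. Payload 10.4 kg.
Tool frame: the origin (TCP) lies at the very end of the fingers, on their centre line; the grasp point (between the pads) lies 19 mm behind it; z points along the fingers, y is the line along which they close (so a half turn about z gives the same grasp; the last joint's range is limited). The gripper opens to 87 mm and grips with 3 to 60 N. Pads are 19 mm wide; open, the fingers measure 117 mm over their backs; the gripper's body (75 mm by 190 mm) begins 51 mm behind the grasp point.
Start: joints at [1.133, 0.332, -0.065, 1.46, 0.022, 1.35, -0.088], TCP at [0.252, -0.572, 0.201] pointing down, gripper open.
Joint ranges: [-2.6, 2.6], [-0.5, 2.12], [-1.47, 1.34], [0.16, 2.42], [-1.27, 4.41], [0.06, 2.06], [-2.6, 2.6]. Speed limits (rad/s): [2.22, 2.22, 2.79, 2.79, 3.14, 3.14, 3.14].

### API

Orientations are given as a unit quaternion [x, y, z, w].
In Python, from bench import * gives the robot as it stands.
- The arm moves only by the tool carry_out, never from a script. Its argument "deltas" is a list of rows, each an object with "hand": the finger opening in mm, from 0 to 87; "dp": the shift along the tool's x, y, z each as a share of 250 mm, from -1 to 1, a list of three; "spin": the turn about the tool's z as a share of pi rad, from -1 to 1. In form: [{"hand": hand, "dp": [dx, dy, dz], "spin": spin}, ...]. A call has 1 to 20 rows; each row is the pose to reach, as a shift and turn from the pose commanded when the call began, along the tool's axes at that moment, turning the shorter way round; what a row does not reach only later rows make up. A row lasts 1/10 s, in which the tool goes at most 50 mm and 8.59 degrees, less where a joint would pass 70% of its speed; a pose out of reach is approached as far as the arm can. A call with a number of a shift or a turn outside -1 to 1 is refused whole. A call with a gripper value outside its range is refused whole. The fingers move at their own pace and stop on an object; "force" is the grip in N (left out, the last holds). Time passes only in rows, so rows that repeat a pose let the fingers close. It gives the time, the measured TCP pose, the force, the opening and the grip force at its end, in the units of the state.
- read_state(): the state, without advancing time (a new reading comes with each control period).
- camera(name): name is "side" or "top" or "wrist"; returns the picture (420x560x3 uint8, red, green, blue); there is no depth.
- get_calibration(name): a dict with "fx", "fy", "cx", "cy" (pixels), "k1" (the pictures are not rectified: a ray, as slopes to the right and down, at radius r is drawn at 1 + k1 r^2 times it, then the intrinsics apply), "R" (3x3) and "t" (3): a world point X has camera coordinates R X + t; the wrist camera has in their place "mount" (4x4, takes a point from camera to tool coordinates, whose origin is the TCP and whose axes are the flange's). Camera axes: x right, y down, z forward; pixel columns grow to the right and rows downward; lengths in m; the calibration is good to about 2 mm. A picture is of the moment at which its call begins: read the wrist's pose just before it. get_calibration takes no time and is no camera call.
- close_job(): hands the job in; it is judged then, once.
The state is a dict: "time": time; "joint_positions": joint angles; "joint_vel": joint speeds; "joint_torque": joint torques, N m; "ee_pos": TCP position; "eef_rot": TCP orientation; "ft_force": force on the tool from outside, world axes, zero at the start; "torque": the same for the moment, N m; "width": finger opening in m; "grip_force": force on a finger pad.
Only numpy, scipy, OpenCV 4.12 (cv2) and the standard library are available. Lean on these libraries where they do the work, as an engineer would, in place of code of your own. Each camera call takes 0.05 s, during which the arm holds its last target. There are 200 camera calls.

## Working session

There is one attempt and no reset: what is moved stays moved. The work goes in short steps, Python scripts to look and compute and a tool call to move; the robot and the scene stay as the last step left them, time stands still between calls to the robot, and variables do not carry over. Pictures are saved under pics/ and viewed, at most 14 in all, crops included, and the job is handed in when it is done.

Besides the shell and the picture viewer there is one more tool, called after ">>>" as name([rows], argument=value, ...), one row to a line, values as JSON. carry_out: Moves the arm, as the interface text tells. Its arguments: {"type":"object","properties":{"deltas":{"type":"array","items":{"type":"object","properties":{"hand":{"type":"number"},"dp":{"type":"array","items":{"type":"number","minimum":-1,"maximum":1}},"spin":{"type":"number","minimum":-1,"maximum":1}}}},"force":{"type":"number"}},"required":["deltas"]}

```bash
mkdir -p pics; ls
python3 - <<'E'
from bench import *
import cv2,json
s=read_state();print({k:(v if not hasattr(v,'tolist') else v.tolist()) for k,v in s.items()})
for n in ("top","side"):
    im=camera(n);cv2.imwrite(f"pics/{n}0.png",im[:,:,::-1]);
    print({k:(v if not hasattr(v,'tolist') else v.tolist()) for k,v in get_calibration(n).items()})
print(get_calibration("wrist"))
E
```

```text
pics
{'time': 0.0, 'joint_positions': [1.1333946537988862, 0.33286001340072074, -0.06471713634002474, 1.4609016110461235, 0.02158965183066008, 1.3498743656481007, -0.08851984941755624], 'joint_vel': [-0.001264203653057099, -0.0007582442939770939, 0.00020577483126953285, 0.00023203668237542548, 0.0005468130192662283, -0.001276542472291815, 0.00035859861242013366], 'joint_torque': [-0.0012113931370549835, -62.32628345489502, 0.023598394473083317, -38.99014234542847, -0.061486002523452044, 0.039789488073438406, 0.0001929233758346527], 'ee_pos': [0.2517310349362802, -0.571637036473703, 0.20048034813319515], 'eef_rot': [0.9785677448211386, 0.20592404987521548, -0.000160666847621918, -0.0006547249993410065], 'ft_force': [0.6935516935022482, -0.09700361378451978, -0.012782748773257762], 'torque': [-0.030634527813467143, 0.014110519883093819, -0.029207781371708996], 'grip_force': 0.0, 'width': 0.08714455700315009}
{'fx': 527.328331583498, 'fy': 527.328331583498, 'cx': 276.1271366706674, 'cy': 209.18614932492835, 'k1': 0.048109213330738476, 'R': [[-0.02945900082703827, -0.9994959216410478, -0
[... 408 characters left out ...]
007931710306905], [-0.14129611251880556, -0.591111027458429, -0.7941178513319758], [0.20698842399924092, 0.7667953940166992, -0.6076023502629708]], 't': [-0.5649434362506363, 0.13215260447845575, 0.8003322780193063]}
{'fx': 357.65327449438684, 'fy': 357.65327449438684, 'cx': 276.4568018153767, 'cy': 211.41122856934143, 'k1': -0.032786989706013625, 'mount': array([[-5.94079361e-05, -9.63145941e-01, -2.68979355e-01,
         7.56992122e-02],
       [ 9.99999879e-01, -1.88812512e-04,  4.55224811e-04,
         1.17664794e-04],
       [-4.89234596e-04, -2.68979295e-01,  9.63145835e-01,
        -1.83107644e-01],
       [ 0.00000000e+00,  0.00000000e+00,  0.00000000e+00,
         1.00000000e+00]])}
```

View pics/top0.png

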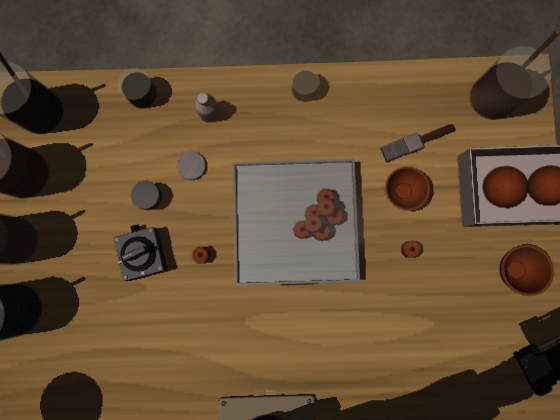

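View pics/side0.png

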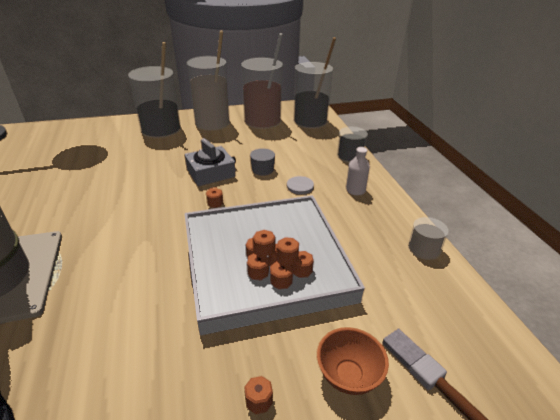

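The top view shows the handle box at (138,252), the plate spanning (235-358, 160-283), a 7-bead heap around (320,215), and strays at (201,255) and (412,249). The bowl is at (409,188) and the jar lid at (192,165). The side view agrees, with two beads in the upper layer.

```bash
cat > h.py <<'E'
from bench import *
import cv2, numpy as np
from scipy.spatial.transform import Rotation as Ro
def undist(c,uv):
    d=np.array([(uv[0]-c["cx"])/c["fx"],(uv[1]-c["cy"])/c["fy"]]);x=d.copy()
    for _ in range(20): x=d/(1+c["k1"]*(x@x))
    return np.array([*x,1.])
def pose(s): return np.array(s["ee_pos"]),Ro.from_quat(s["eef_rot"])
def cam(name,s=None):
    c=get_calibration(name)
    if name=="wrist":
        p,r=pose(s); M=np.array(c["mount"]); Rw=r.as_matrix()@M[:3,:3]; o=r.as_matrix()@M[:3,3]+p
    else: Rw=np.array(c["R"]).T; o=-Rw@np.array(c["t"])
    return c,Rw,o
def ray(C,uv,z):
    c,Rw,o=C; d=Rw@undist(c,uv); return o+d*(z-o[2])/d[2]
def proj(C,X):
    c,Rw,o=C; v=Rw.T@(np.array(X)-o); x=v[:2]/v[2]; x=x*(1+c["k1"]*(x@x)); return x*[c["fx"],c["fy"]]+[c["cx"],c["cy"]]
def mask(im,minS=110):
    h=cv2.cvtColor(im,cv2.COLOR_RGB2HSV); m=((h[...,0]<11)|(h[...,0]>174))&(h[...,1]>minS)&(h[...,2]>40)
    return m.astype(np.uint8)*255
def yawof(r): # world angle of tool x axis
    x=r.as_matrix()[:,0]; return np.arctan2(x[1],x[0])
def wrap(a,per): return (a+per/2)%per-per/2
def plan(p0,yaw0,X,yaw,half=True):
    """dp, spin for a target with tool straight down; yaw= world angle of tool y(closing) line. tool: x=(c,s) y=(s,-c) z=-1"""
    d=np.array(X)-p0; c,s=np.cos(yaw0),np.sin(yaw0)
    dp=np.array([c*d[0]+s*d[1], s*d[0]-c*d[1], -d[2]])/0.25
    ycl=yaw0-np.pi/2; sp=-wrap(yaw-ycl,np.pi)/np.pi
    return np.round(dp,3).tolist(), round(sp,3)
E
python3 - <<'E'
from h import *
im=cv2.imread("pics/top0.png")
C=cam("top")
g=cv2.cvtColor(im,cv2.COLOR_BGR2GRAY)
cr=lambda x,y,w,h,f:cv2.resize(im[y:y+h,x:x+w],None,fx=f,fy=f,interpolation=cv2.INTER_CUBIC)
a=cr(105,215,110,75,5);b=cr(280,175,75,75,5);a=cv2.convertScaleAbs(a,alpha=1.8);b=cv2.convertScaleAbs(b,alpha=1.5)
out=np.zeros((375,800,3),np.uint8);
A=cv2.resize(a,(425,290));out[:290,:425]=A;out[:375,425:800]=b
cv2.imwrite("pics/crop0.png",out)
# plate outer corners: lip top z=.048
for uv in [(234,162),(355,160),(359,282),(236,284)]: print(uv,ray(C,uv,.048).round(3))
for uv in [(201,255),(412,249)]: print(ray(C,uv,.036).round(3))
print(ray(C,(138,252),.09).round(3), ray(C,(409,188),.05).round(3), ray(C,(192,165),.012).round(3))
E
```

```text
(234, 162) [0.682 0.063 0.048]
(355, 160) [ 0.678 -0.235  0.048]
(359, 282) [ 0.38  -0.231  0.048]
(236, 284) [0.384 0.064 0.048]
[0.456 0.149 0.036]
[ 0.456 -0.364  0.036]
[0.467 0.288 0.09 ] [ 0.604 -0.362  0.05 ] [0.685 0.173 0.012]
```

View pics/crop0.png

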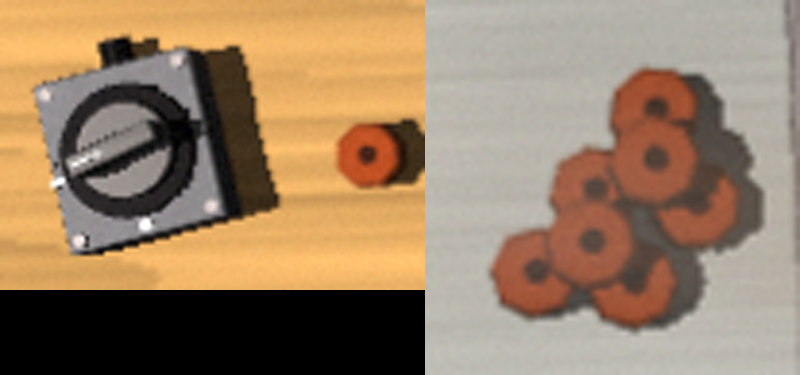

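The crop shows the handle's disc centre at about (138,254), with the white pointer end aiming left at the dash (on) and the dot below it (off). The heap is 5 beads under 2, making 9 with the strays.

Run:
```python
from h import *
C=cam("top"); f=3.864
e1=ray(C,(68/f+105,167/f+215),.094);e2=ray(C,(155/f+105,130/f+215),.094)
print(e1,e2,np.hypot(*(e1-e2)[:2]),(e1+e2)/2,np.degrees(np.arctan2(*(e1-e2)[1::-1])))
print('disc',ray(C,(127/f+105,152/f+215),.055),'box dot',ray(C,(146/f+105,225/f+215),.05),'dash',ray(C,(57/f+105,182/f+215),.05))
p,r=pose(read_state());y=yawof(r);print(y)
for W in [(.42,-.36,.28),(.47,-.10,.28),(.42,.10,.28),(.40,.288,.28)]:
    d,s=plan(p,y,W,np.pi/2+.4 if W[1]>0 else np.pi/2); print(d,s); p=np.array(W)
    # yaw assumed reached on the first
```

```text
[0.4531002  0.32274363 0.094     ] [0.47367094 0.27054552 0.094     ] 0.05610524648427067 [0.46338557 0.29664458 0.094     ] 111.50888858398166
disc [0.46225988 0.29798993 0.055     ] box dot [0.4168164  0.28749213 0.05      ] dash [0.44519012 0.342754   0.05      ]
0.41477991038006246
[0.957, -0.504, -0.318] 0.132
[0.602, -0.871, -0.0] 0.132
[0.139, -0.813, -0.0] 0.005
[0.23, -0.72, -0.0] 0.005
```

>>> carry_out([
  {"hand": 60,"dp": [0.957,-0.504,-0.318],"spin": -0.368},
  {"hand": 60,"dp": [0.957,-0.504,-0.318],"spin": -0.368},
  {"hand": 60,"dp": [0.957,-0.504,-0.318],"spin": -0.368},
  {"hand": 60,"dp": [0.957,-0.504,-0.318],"spin": -0.368},
  {"hand": 60,"dp": [0.957,-0.504,-0.318],"spin": -0.368},
  {"hand": 60,"dp": [0.957,-0.504,-0.318],"spin": -0.368},
  {"hand": 60,"dp": [0.957,-0.504,-0.318],"spin": -0.368},
  {"hand": 60,"dp": [0.957,-0.504,-0.318],"spin": -0.368},
  {"hand": 60,"dp": [0.957,-0.504,-0.318],"spin": -0.368},
])

```text
time: 1.0
ee_pos: [0.42, -0.3601, 0.2805]
eef_rot: [0.706, 0.708, -0.0, -0.0]
ft_force: [0.2, -0.1, 0.5]
width: 0.0604
grip_force: 0.0
```

>>> carry_out([
  {"hand": 60,"dp": [1,0.16,0],"spin": 0},
  {"hand": 60,"dp": [1,0.16,0],"spin": 0},
  {"hand": 60,"dp": [1,0.16,0],"spin": 0},
  {"hand": 60,"dp": [1,0.16,0],"spin": 0},
  {"hand": 60,"dp": [1,0.16,0],"spin": 0},
])

```text
time: 1.5
ee_pos: [0.4593, -0.1117, 0.2807]
eef_rot: [0.709, 0.706, -0.0, 0.0]
ft_force: [1.6, -0.8, -0.7]
width: 0.0598
grip_force: 0.0
```

>>> carry_out([
  {"hand": 60,"dp": [1,0,0],"spin": -0.119},
  {"hand": 60,"dp": [1,0,0],"spin": -0.119},
  {"hand": 60,"dp": [1,0,0],"spin": -0.119},
  {"hand": 60,"dp": [1,0,0],"spin": -0.119},
  {"hand": 60,"dp": [1,0,0],"spin": -0.119},
])

```text
time: 2.0
ee_pos: [0.4591, 0.1382, 0.2808]
eef_rot: [0.565, 0.825, -0.0, 0.0]
ft_force: [2.0, -1.2, 0.5]
width: 0.0597
grip_force: 0.0
```

Run:
```python
from h import *
s=read_state();p,r=pose(s);im=camera("wrist");C=cam("wrist",s)
for z,X in [(.094,(.4634,.2966,.094))]: print(proj(C,X))
cv2.imwrite("pics/w1.png",im[:,:,::-1]);print(p,np.degrees(yawof(r)),[round(x,2) for x in s["joint_positions"]])
```

```text
[338.54139544  32.74704475]
[0.45906688 0.13822691 0.28081864] 111.16054027775169 [np.float64(0.45), np.float64(0.02), np.float64(-0.83), np.float64(1.66), np.float64(0.02), np.float64(1.46), np.float64(-0.02)]
```

View pics/w1.png

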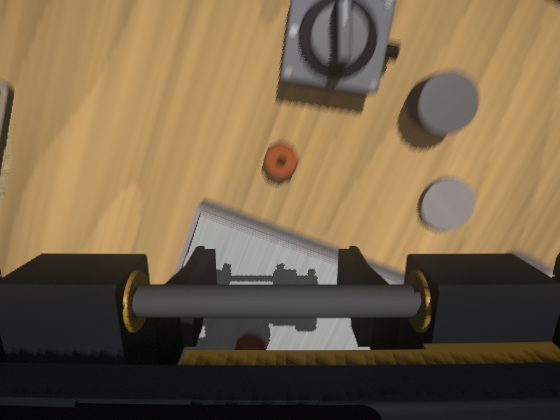

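The wrist view shows the handle bar upright in the picture at x≈343 and the disc centre at about (338,37), close to the predicted axis. The stray bead is at (281,162).

Run:
```python
from h import *
s=read_state();p,r=pose(s);C=cam("wrist",s);y=yawof(r)
print(ray(C,(338,37),.06),ray(C,(343,25),.094),ray(C,(343,60),.094),'bead',ray(C,(281,160),.036))
X=(.463,.296)
for z in(.20,.068): print(plan(p,y,(*X,z),np.radians(21.5)))
```

```text
[0.46444679 0.3107301  0.06      ] [0.4618341  0.31418564 0.094     ] [0.47462506 0.28568637 0.094     ] bead [0.45847131 0.16691706 0.036     ]
([0.545, 0.24, 0.325], np.float64(0.001))
([0.545, 0.24, 0.853], np.float64(0.001))
```

Run:
```python
from h import *
s=read_state();im=camera("wrist");p,r=pose(s);C=cam("wrist",s)
print(p,np.degrees(yawof(r)))
m=mask(im);m[250:]=0
n,l,st,ce=cv2.connectedComponentsWithStats(m)
for i in range(1,n):
    if st[i,4]>100: print(st[i],ce[i],ray(C,ce[i],.036))
t=camera("top");m=mask(t);Ct=cam("top")
n,l,st,ce=cv2.connectedComponentsWithStats(m)
for i in range(1,n):
    if 40<st[i,4]<600: print(st[i],ce[i],ray(Ct,ce[i],.036))
```

```text
[0.45757223 0.14711194 0.28115732] 111.6686954275569
[263 155  30  32 429] [277.77622378 171.51048951] [0.46002228 0.1526015  0.036     ]
[305 189  30  28 392] [322.33163265 201.81887755] [ 0.57803263 -0.15159701  0.036     ]
[316 231  13   9  51] [321.98039216 235.37254902] [ 0.49539514 -0.14749512  0.036     ]
[402 242  18  15 188] [410.7393617  249.67553191] [ 0.45437608 -0.36099086  0.036     ]
[193 247  16  16 173] [201.28323699 253.79768786] [0.45934938 0.14866754 0.036     ]
```

Run:
```python
from h import *
s=read_state();p,r=pose(s);y=yawof(r);print(p)
for z in(.16,.068): print(plan(p,y,(.463,.2985,z),np.radians(21.5)))
```

```text
[0.45872012 0.13985502 0.28073619]
([0.584, 0.249, 0.483], np.float64(0.0))
([0.584, 0.249, 0.851], np.float64(0.0))
```

>>> carry_out([
  {"hand": 50,"dp": [0.584,0.249,0.48],"spin": 0},
  {"hand": 50,"dp": [0.584,0.249,0.48],"spin": 0},
  {"hand": 50,"dp": [0.584,0.249,0.48],"spin": 0},
  {"hand": 50,"dp": [0.584,0.249,0.48],"spin": 0},
  {"hand": 50,"dp": [0.584,0.249,0.48],"spin": 0},
  {"hand": 50,"dp": [0.584,0.249,0.6],"spin": 0},
  {"hand": 50,"dp": [0.584,0.249,0.72],"spin": 0},
  {"hand": 50,"dp": [0.584,0.249,0.8],"spin": 0},
  {"hand": 50,"dp": [0.584,0.249,0.845],"spin": 0},
  {"hand": 50,"dp": [0.584,0.249,0.845],"spin": 0},
  {"hand": 10,"dp": [0.584,0.249,0.845],"spin": 0},
  {"hand": 10,"dp": [0.584,0.249,0.845],"spin": 0},
  {"hand": 10,"dp": [0.584,0.249,0.845],"spin": 0},
  {"hand": 10,"dp": [0.584,0.249,0.845],"spin": 0},
], force=15)

```text
time: 3.55
ee_pos: [0.4645, 0.2953, 0.0701]
eef_rot: [0.563, 0.826, 0.0, 0.0]
ft_force: [0.5, -0.0, 0.0]
width: 0.026
grip_force: 0.0
```

>>> carry_out([
  {"hand": 8,"dp": [0,0,0],"spin": 0},
  {"hand": 8,"dp": [0,0,0],"spin": 0},
  {"hand": 8,"dp": [0,0,0],"spin": 0},
  {"hand": 8,"dp": [0,0,0],"spin": 0},
  {"hand": 8,"dp": [0,0,0],"spin": -0.04},
  {"hand": 8,"dp": [0,0,0],"spin": -0.08},
  {"hand": 8,"dp": [0,0,0],"spin": -0.12},
  {"hand": 8,"dp": [0,0,0],"spin": -0.16},
  {"hand": 8,"dp": [0,0,0],"spin": -0.2},
  {"hand": 8,"dp": [0,0,0],"spin": -0.24},
  {"hand": 8,"dp": [0,0,0],"spin": -0.28},
  {"hand": 8,"dp": [0,0,0],"spin": -0.32},
  {"hand": 8,"dp": [0,0,0],"spin": -0.36},
  {"hand": 8,"dp": [0,0,0],"spin": -0.4},
  {"hand": 8,"dp": [0,0,0],"spin": -0.43},
  {"hand": 8,"dp": [0,0,0],"spin": -0.45},
  {"hand": 8,"dp": [0,0,0],"spin": -0.45},
  {"hand": 8,"dp": [0,0,0],"spin": -0.45},
], force=25)

```text
time: 5.35
ee_pos: [0.4671, 0.2981, 0.0703]
eef_rot: [-0.108, 0.994, 0.003, 0.003]
ft_force: [13.2, 13.1, -12.8]
width: 0.0127
grip_force: 24.9
```

>>> carry_out([
  {"hand": 60,"dp": [0,0,0],"spin": -0.45},
  {"hand": 60,"dp": [0,0,0],"spin": 0},
  {"hand": 60,"dp": [0,0,0],"spin": 0},
  {"hand": 60,"dp": [0,0,0],"spin": 0},
  {"hand": 60,"dp": [0,0,-0.2],"spin": 0},
  {"hand": 60,"dp": [0,0,-0.4],"spin": 0},
  {"hand": 60,"dp": [0,0,-0.6],"spin": 0},
  {"hand": 60,"dp": [0,0,-0.8],"spin": 0},
  {"hand": 60,"dp": [0,0,-0.84],"spin": 0},
])

```text
time: 6.25
ee_pos: [0.4651, 0.2968, 0.2848]
eef_rot: [-0.109, 0.994, 0.001, 0.003]
ft_force: [-0.3, 0.1, -1.0]
width: 0.0597
grip_force: 0.0
```

Run:
```python
from h import *
t=camera("top")
s=read_state();w=camera("wrist");print(s["ee_pos"],[round(float(x),2) for x in s["joint_positions"]])
b=cv2.convertScaleAbs(t[:, :, ::-1],alpha=1.4)
a=cv2.resize(b[165:265,275:375],(400,400),interpolation=cv2.INTER_CUBIC)
h=cv2.resize(w[:,:,::-1],(400,300))
out=np.zeros((400,800,3),np.uint8);out[:,:400]=a;out[:300,400:]=h;cv2.imwrite("pics/c2.png",out)
```

```text
[0.46504769 0.29641507 0.28356183] [0.37, 0.38, -1.3, 1.48, 0.37, 1.55, 0.87]
```

View pics/c2.png

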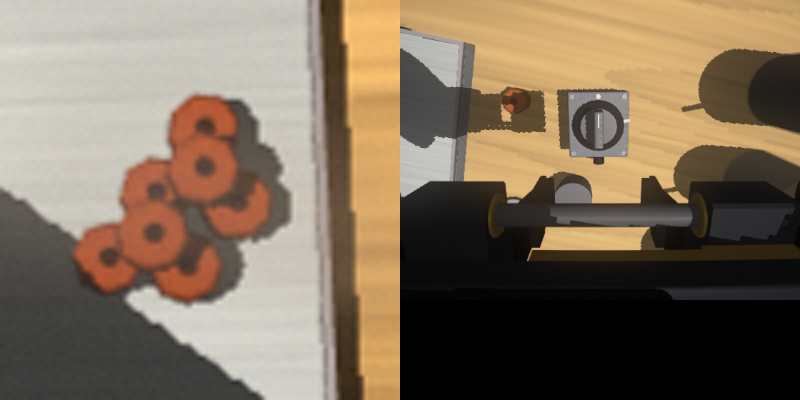

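The right panel shows the handle pointer now aiming at the white dot, so the isolator is off. The left crop gives the seven hole centres: uppers at (204,165) and (154,232), lowers at (205,125), (155,190), (240,203), (107,257) and (187,268).

Run:
```python
from h import *
C=cam("top")
for n,u,v,z in [("A",205,125,.076),("U1",204,165,.112),("B",155,190,.076),("C",240,205,.076),("U2",154,232,.112),("D",107,257,.076),("E",185,268,.076)]:
    X=ray(C,(u/4+275,v/4+165),z); print(n,X.round(4),((X-[.531,-.085,0])*1000).round(0)[:2])
p,r=pose(read_state());y=yawof(r);print(np.degrees(y))
```

```text
A [ 0.5863 -0.1583  0.076 ] [ 55. -73.]
U1 [ 0.5581 -0.1536  0.112 ] [ 27. -69.]
B [ 0.5481 -0.127   0.076 ] [ 17. -42.]
C [ 0.5376 -0.1771  0.076 ] [  7. -92.]
U2 [ 0.5201 -0.1232  0.112 ] [-11. -38.]
D [ 0.509 -0.097  0.076] [-22. -12.]
E [ 0.5011 -0.143   0.076 ] [-30. -58.]
-167.4902917274085
```

Run:
```python
from h import *
p,r=pose(read_state());y=yawof(r);print(p)
print(plan(p,y,(.50,.06,.22),np.pi/2))
```

```text
[0.46467139 0.29573091 0.28091259]
([0.066, -0.951, 0.244], np.float64(0.069))
```

>>> carry_out([
  {"hand": 60,"dp": [0.066,-0.951,0.244],"spin": 0.069},
  {"hand": 60,"dp": [0.066,-0.951,0.244],"spin": 0.069},
  {"hand": 60,"dp": [0.066,-0.951,0.244],"spin": 0.069},
  {"hand": 60,"dp": [0.066,-0.951,0.244],"spin": 0.069},
  {"hand": 60,"dp": [0.066,-0.951,0.244],"spin": 0.069},
  {"hand": 60,"dp": [0.066,-0.951,0.244],"spin": 0.069},
])

```text
time: 6.95
ee_pos: [0.4985, 0.0512, 0.2147]
eef_rot: [0.005, 1.0, -0.001, -0.003]
ft_force: [-0.4, 0.8, 0.4]
width: 0.0599
grip_force: 0.0
```

>>> carry_out([
  {"hand": 60,"dp": [-0.232,-0.856,0.2],"spin": 0},
  {"hand": 60,"dp": [-0.232,-0.856,0.2],"spin": 0},
  {"hand": 60,"dp": [-0.232,-0.856,0.2],"spin": 0},
  {"hand": 60,"dp": [-0.232,-0.856,0.2],"spin": 0},
  {"hand": 60,"dp": [-0.232,-0.856,0.3],"spin": 0},
  {"hand": 60,"dp": [-0.232,-0.856,0.3],"spin": 0},
  {"hand": 60,"dp": [-0.232,-0.856,0.42],"spin": 0},
  {"hand": 60,"dp": [-0.232,-0.856,0.5],"spin": 0},
  {"hand": 60,"dp": [-0.232,-0.856,0.548],"spin": 0},
  {"hand": 60,"dp": [-0.232,-0.856,0.548],"spin": 0},
  {"hand": 60,"dp": [-0.232,-0.856,0.548],"spin": 0},
  {"hand": 34,"dp": [-0.232,-0.856,0.548],"spin": 0},
  {"hand": 34,"dp": [-0.232,-0.856,0.548],"spin": 0},
  {"hand": 34,"dp": [-0.232,-0.856,0.548],"spin": 0},
  {"hand": 34,"dp": [-0.232,-0.856,0.548],"spin": 0},
  {"hand": 34,"dp": [-0.232,-0.856,0.548],"spin": 0},
], force=15)

```text
time: 8.55
ee_pos: [0.5575, -0.1546, 0.082]
eef_rot: [-0.0, 1.0, -0.0, 0.0]
ft_force: [0.1, 0.4, 4.2]
width: 0.0411
grip_force: 15.0
```

>>> carry_out([
  {"hand": 34,"dp": [0,0,-0.1],"spin": 0},
  {"hand": 34,"dp": [0,0,-0.28],"spin": 0},
  {"hand": 34,"dp": [-0.12,0.14,-0.28],"spin": 0},
  {"hand": 34,"dp": [-0.252,0.276,-0.28],"spin": 0},
  {"hand": 34,"dp": [-0.252,0.276,-0.28],"spin": 0},
  {"hand": 34,"dp": [-0.252,0.276,-0.1],"spin": 0},
  {"hand": 34,"dp": [-0.252,0.276,0.05],"spin": 0},
  {"hand": 34,"dp": [-0.252,0.276,0.11],"spin": 0},
  {"hand": 34,"dp": [-0.252,0.276,0.14],"spin": 0},
  {"hand": 34,"dp": [-0.252,0.276,0.144],"spin": 0},
  {"hand": 34,"dp": [-0.252,0.276,0.144],"spin": 0},
  {"hand": 60,"dp": [-0.252,0.276,0.144],"spin": 0},
  {"hand": 60,"dp": [-0.252,0.276,0.144],"spin": 0},
  {"hand": 60,"dp": [-0.252,0.276,0.144],"spin": 0},
  {"hand": 60,"dp": [-0.252,0.276,0.0],"spin": 0},
  {"hand": 60,"dp": [-0.252,0.276,-0.2],"spin": 0},
  {"hand": 60,"dp": [-0.252,0.276,-0.3],"spin": 0},
])

```text
time: 10.25
ee_pos: [0.6214, -0.0849, 0.1607]
eef_rot: [-0.0, 1.0, -0.0, 0.002]
ft_force: [0.6, 0.1, 0.3]
width: 0.0599
grip_force: 0.0
```

>>> carry_out([
  {"hand": 60,"dp": [0.2,-0.08,0],"spin": 0},
  {"hand": 60,"dp": [0.404,-0.152,0],"spin": 0},
  {"hand": 60,"dp": [0.404,-0.152,0],"spin": 0},
  {"hand": 60,"dp": [0.404,-0.152,0.06],"spin": 0},
  {"hand": 60,"dp": [0.404,-0.152,0.18],"spin": 0},
  {"hand": 60,"dp": [0.404,-0.152,0.26],"spin": 0},
  {"hand": 60,"dp": [0.404,-0.152,0.3],"spin": 0},
  {"hand": 60,"dp": [0.404,-0.152,0.3],"spin": 0},
  {"hand": 60,"dp": [0.404,-0.152,0.3],"spin": 0},
  {"hand": 34,"dp": [0.404,-0.152,0.3],"spin": 0},
  {"hand": 34,"dp": [0.404,-0.152,0.3],"spin": 0},
  {"hand": 34,"dp": [0.404,-0.152,0.3],"spin": 0},
  {"hand": 34,"dp": [0.404,-0.152,0.3],"spin": 0},
  {"hand": 34,"dp": [0.404,-0.152,0.3],"spin": 0},
], force=20)

```text
time: 11.65
ee_pos: [0.5195, -0.1237, 0.0819]
eef_rot: [0.0, 1.0, -0.0, 0.0]
ft_force: [-0.9, 0.1, 3.3]
width: 0.04
grip_force: 20.0
```

>>> carry_out([
  {"hand": 34,"dp": [0,0,-0.1],"spin": 0},
  {"hand": 34,"dp": [0,0,-0.28],"spin": 0},
  {"hand": 34,"dp": [-0.02,0.15,-0.28],"spin": 0},
  {"hand": 34,"dp": [-0.044,0.34,-0.28],"spin": 0},
  {"hand": 34,"dp": [-0.044,0.512,-0.28],"spin": 0},
  {"hand": 34,"dp": [-0.044,0.512,-0.25],"spin": 0},
  {"hand": 34,"dp": [-0.044,0.512,-0.1],"spin": 0},
  {"hand": 34,"dp": [-0.044,0.512,0.05],"spin": 0},
  {"hand": 34,"dp": [-0.044,0.512,0.11],"spin": 0},
  {"hand": 34,"dp": [-0.044,0.512,0.14],"spin": 0},
  {"hand": 34,"dp": [-0.044,0.512,0.144],"spin": 0},
  {"hand": 34,"dp": [-0.044,0.512,0.144],"spin": 0},
  {"hand": 60,"dp": [-0.044,0.512,0.144],"spin": 0},
  {"hand": 60,"dp": [-0.044,0.512,0.144],"spin": 0},
  {"hand": 60,"dp": [-0.044,0.512,0.144],"spin": 0},
  {"hand": 60,"dp": [-0.044,0.512,0.0],"spin": 0},
  {"hand": 60,"dp": [-0.044,0.512,-0.2],"spin": 0},
  {"hand": 60,"dp": [-0.044,0.512,-0.3],"spin": 0},
])

```text
time: 13.45
ee_pos: [0.5313, 0.0053, 0.1601]
eef_rot: [-0.0, 1.0, -0.0, 0.002]
ft_force: [0.4, 0.2, -0.4]
width: 0.0598
grip_force: 0.0
```

Run:
```python
from h import *
t=camera("top");cv2.imwrite("pics/t3.png",cv2.resize(cv2.convertScaleAbs(t[140:290,170:440,::-1],alpha=1.4),None,fx=2.9,fy=2.9,interpolation=cv2.INTER_CUBIC))
s=read_state();print(s["ee_pos"],[round(float(x),2) for x in s["joint_positions"]])
```

```text
[0.53271966 0.00543697 0.16278047] [0.91, 0.38, -1.21, 1.72, 0.37, 1.3, 1.2]
```

View pics/t3.png

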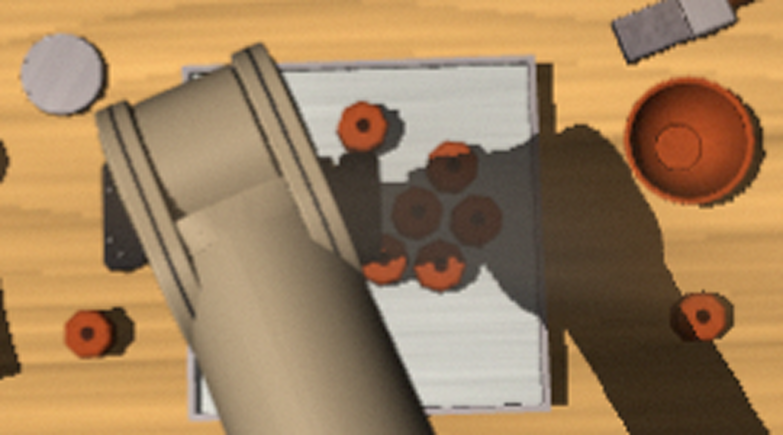

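The top crop shows the placed bead at (362,126), the lowers at A(453,163), B(417,212), C(476,220) and E(440,265), and D partly hidden at (385,262). The strays have not moved.

Run:
```python
from h import *
C=cam("top")
for n,u,v in [("U1",362,126),("A",453,163),("B",417,212),("C",476,220),("E",440,265)]:
    X=ray(C,(u/2.9+170,v/2.9+140),.076); print(n,X.round(4),((X-[.531,-.085,0])*1000).round(0)[:2])
```

```text
U1 [ 0.6196 -0.0843  0.076 ] [89.  1.]
A [ 0.5864 -0.1582  0.076 ] [ 55. -73.]
B [ 0.5467 -0.127   0.076 ] [ 16. -42.]
C [ 0.5386 -0.1751  0.076 ] [  8. -90.]
E [ 0.5026 -0.1442  0.076 ] [-28. -59.]
```

>>> carry_out([
  {"hand": 60,"dp": [-0.06,-0.2,0],"spin": 0},
  {"hand": 60,"dp": [-0.13,-0.4,0],"spin": 0},
  {"hand": 60,"dp": [-0.22,-0.6,0],"spin": 0},
  {"hand": 60,"dp": [-0.22,-0.652,0],"spin": 0},
  {"hand": 60,"dp": [-0.22,-0.652,0],"spin": 0},
  {"hand": 60,"dp": [-0.22,-0.652,0.15],"spin": 0},
  {"hand": 60,"dp": [-0.22,-0.652,0.3],"spin": 0},
  {"hand": 60,"dp": [-0.22,-0.652,0.4],"spin": 0},
  {"hand": 60,"dp": [-0.22,-0.652,0.45],"spin": 0},
  {"hand": 60,"dp": [-0.22,-0.652,0.45],"spin": 0},
  {"hand": 60,"dp": [-0.22,-0.652,0.45],"spin": 0},
  {"hand": 34,"dp": [-0.22,-0.652,0.45],"spin": 0},
  {"hand": 34,"dp": [-0.22,-0.652,0.45],"spin": 0},
  {"hand": 34,"dp": [-0.22,-0.652,0.45],"spin": 0},
  {"hand": 34,"dp": [-0.22,-0.652,0.45],"spin": 0},
  {"hand": 34,"dp": [-0.22,-0.652,0.45],"spin": 0},
])

```text
time: 15.1
ee_pos: [0.5855, -0.1586, 0.0446]
eef_rot: [0.0, 1.0, -0.0, 0.0]
ft_force: [-1.9, -1.2, 5.7]
width: 0.04
grip_force: 20.0
```

>>> carry_out([
  {"hand": 34,"dp": [0,0,-0.1],"spin": 0},
  {"hand": 34,"dp": [0,0,-0.2],"spin": 0},
  {"hand": 34,"dp": [-0.14,-0.068,-0.2],"spin": 0},
  {"hand": 34,"dp": [-0.14,-0.068,-0.2],"spin": 0},
  {"hand": 34,"dp": [-0.14,-0.068,-0.1],"spin": 0},
  {"hand": 34,"dp": [-0.14,-0.068,-0.02],"spin": 0},
  {"hand": 34,"dp": [-0.14,-0.068,0],"spin": 0},
  {"hand": 34,"dp": [-0.14,-0.068,0],"spin": 0},
  {"hand": 60,"dp": [-0.14,-0.068,0],"spin": 0},
  {"hand": 60,"dp": [-0.14,-0.068,0],"spin": 0},
  {"hand": 60,"dp": [-0.14,-0.068,0],"spin": 0},
  {"hand": 60,"dp": [-0.14,-0.068,-0.15],"spin": 0},
  {"hand": 60,"dp": [-0.14,-0.068,-0.35],"spin": 0},
  {"hand": 60,"dp": [-0.14,-0.068,-0.45],"spin": 0},
])

```text
time: 16.5
ee_pos: [0.6214, -0.1751, 0.1607]
eef_rot: [-0.0, 1.0, -0.0, 0.002]
ft_force: [-0.1, 0.5, 0.3]
width: 0.0597
grip_force: 0.0
```

>>> carry_out([
  {"hand": 60,"dp": [0.15,0.1,0],"spin": 0.38},
  {"hand": 60,"dp": [0.3,0.2,0],"spin": 0.38},
  {"hand": 60,"dp": [0.448,0.312,0],"spin": 0.38},
  {"hand": 60,"dp": [0.448,0.312,0],"spin": 0.38},
  {"hand": 60,"dp": [0.448,0.312,0],"spin": 0.38},
  {"hand": 60,"dp": [0.448,0.312,0],"spin": 0.38},
  {"hand": 60,"dp": [0.448,0.312,0],"spin": 0.38},
  {"hand": 60,"dp": [0.448,0.312,0.1],"spin": 0.38},
  {"hand": 60,"dp": [0.448,0.312,0.15],"spin": 0.38},
  {"hand": 60,"dp": [0.448,0.312,0.3],"spin": 0.38},
  {"hand": 60,"dp": [0.448,0.312,0.4],"spin": 0.38},
  {"hand": 60,"dp": [0.448,0.312,0.45],"spin": 0.38},
  {"hand": 60,"dp": [0.448,0.312,0.45],"spin": 0.38},
  {"hand": 60,"dp": [0.448,0.312,0.45],"spin": 0.38},
  {"hand": 34,"dp": [0.448,0.312,0.45],"spin": 0.38},
  {"hand": 34,"dp": [0.448,0.312,0.45],"spin": 0.38},
  {"hand": 34,"dp": [0.448,0.312,0.45],"spin": 0.38},
  {"hand": 34,"dp": [0.448,0.312,0.45],"spin": 0.38},
  {"hand": 34,"dp": [0.448,0.312,0.45],"spin": 0.38},
])

```text
time: 18.4
ee_pos: [0.5087, -0.0976, 0.0446]
eef_rot: [0.562, 0.827, 0.0, 0.001]
ft_force: [-0.4, -0.0, 5.4]
width: 0.0399
grip_force: 20.0
```

>>> carry_out([
  {"hand": 34,"dp": [0,0,-0.1],"spin": 0},
  {"hand": 34,"dp": [0,0,-0.25],"spin": 0},
  {"hand": 34,"dp": [0.145,-0.235,-0.25],"spin": -0.38},
  {"hand": 34,"dp": [0.145,-0.235,-0.25],"spin": -0.38},
  {"hand": 34,"dp": [0.145,-0.235,-0.25],"spin": -0.38},
  {"hand": 34,"dp": [0.145,-0.235,-0.25],"spin": -0.38},
  {"hand": 34,"dp": [0.145,-0.235,-0.25],"spin": -0.38},
  {"hand": 34,"dp": [0.145,-0.235,-0.25],"spin": -0.38},
  {"hand": 34,"dp": [0.145,-0.235,-0.2],"spin": -0.38},
  {"hand": 34,"dp": [0.145,-0.235,-0.1],"spin": -0.38},
  {"hand": 34,"dp": [0.145,-0.235,-0.02],"spin": -0.38},
  {"hand": 34,"dp": [0.145,-0.235,0],"spin": -0.38},
  {"hand": 34,"dp": [0.145,-0.235,0],"spin": -0.38},
  {"hand": 60,"dp": [0.145,-0.235,0],"spin": -0.38},
  {"hand": 60,"dp": [0.145,-0.235,0],"spin": -0.38},
  {"hand": 60,"dp": [0.145,-0.235,0],"spin": -0.38},
  {"hand": 60,"dp": [0.145,-0.235,-0.15],"spin": -0.38},
  {"hand": 60,"dp": [0.145,-0.235,-0.3],"spin": -0.38},
  {"hand": 60,"dp": [0.145,-0.235,-0.45],"spin": -0.38},
])

```text
time: 20.3
ee_pos: [0.4401, -0.0849, 0.1577]
eef_rot: [-0.0, 1.0, 0.0, -0.0]
ft_force: [0.1, -1.7, -0.3]
width: 0.0597
grip_force: 0.0
```

>>> carry_out([
  {"hand": 60,"dp": [-0.13,-0.12,0],"spin": 0},
  {"hand": 60,"dp": [-0.246,-0.234,0],"spin": 0},
  {"hand": 60,"dp": [-0.246,-0.234,0],"spin": 0},
  {"hand": 60,"dp": [-0.246,-0.234,0.1],"spin": 0},
  {"hand": 60,"dp": [-0.246,-0.234,0.25],"spin": 0},
  {"hand": 60,"dp": [-0.246,-0.234,0.38],"spin": 0},
  {"hand": 60,"dp": [-0.246,-0.234,0.45],"spin": 0},
  {"hand": 60,"dp": [-0.246,-0.234,0.45],"spin": 0},
  {"hand": 60,"dp": [-0.246,-0.234,0.45],"spin": 0},
  {"hand": 34,"dp": [-0.246,-0.234,0.45],"spin": 0},
  {"hand": 34,"dp": [-0.246,-0.234,0.45],"spin": 0},
  {"hand": 34,"dp": [-0.246,-0.234,0.45],"spin": 0},
  {"hand": 34,"dp": [-0.246,-0.234,0.45],"spin": 0},
  {"hand": 34,"dp": [-0.246,-0.234,0.45],"spin": 0},
])

```text
time: 21.7
ee_pos: [0.5023, -0.1442, 0.0448]
eef_rot: [0.0, 1.0, -0.0, 0.0]
ft_force: [-1.1, -0.7, 6.0]
width: 0.0409
grip_force: 20.0
```

>>> carry_out([
  {"hand": 34,"dp": [0,0,-0.1],"spin": 0},
  {"hand": 34,"dp": [0,0,-0.25],"spin": 0},
  {"hand": 34,"dp": [0.12,-0.06,-0.25],"spin": 0},
  {"hand": 34,"dp": [0.244,-0.126,-0.25],"spin": 0},
  {"hand": 34,"dp": [0.244,-0.126,-0.25],"spin": 0},
  {"hand": 34,"dp": [0.244,-0.126,-0.1],"spin": 0},
  {"hand": 34,"dp": [0.244,-0.126,-0.02],"spin": 0},
  {"hand": 34,"dp": [0.244,-0.126,0],"spin": 0},
  {"hand": 34,"dp": [0.244,-0.126,0],"spin": 0},
  {"hand": 60,"dp": [0.244,-0.126,0],"spin": 0},
  {"hand": 60,"dp": [0.244,-0.126,0],"spin": 0},
  {"hand": 60,"dp": [0.244,-0.126,0],"spin": 0},
  {"hand": 60,"dp": [0.244,-0.126,-0.15],"spin": 0},
  {"hand": 60,"dp": [0.244,-0.126,-0.35],"spin": 0},
  {"hand": 60,"dp": [0.244,-0.126,-0.45],"spin": 0},
])

```text
time: 23.2
ee_pos: [0.4421, -0.1751, 0.1598]
eef_rot: [-0.001, 1.0, -0.001, 0.001]
ft_force: [1.0, -0.6, 0.0]
width: 0.0599
grip_force: 0.0
```

Run:
```python
from h import *
t=camera("top");cv2.imwrite("pics/t4.png",cv2.resize(cv2.convertScaleAbs(t[140:290,170:440,::-1],alpha=1.4),None,fx=2.9,fy=2.9,interpolation=cv2.INTER_CUBIC))
s=read_state();print(s["ee_pos"],[round(float(x),2) for x in s["joint_positions"]])
```

```text
[ 0.44352123 -0.17558575  0.16227526] [1.47, 0.19, -1.28, 1.85, 0.2, 1.24, 1.71]
```

View pics/t4.png

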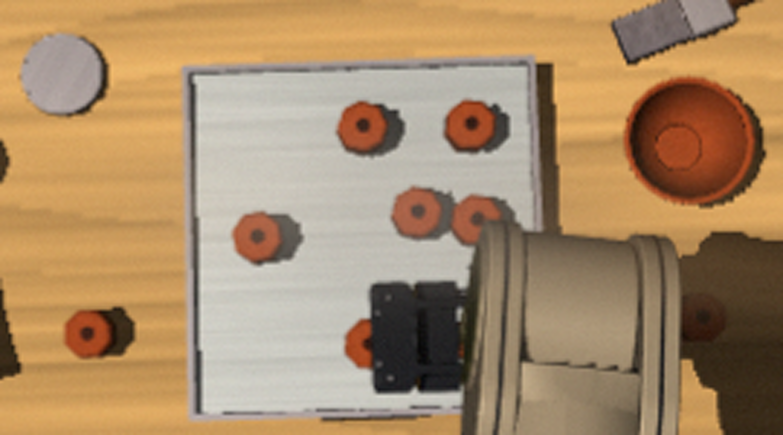

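The crop shows A, U1 and U2 where they were placed, B at (417,212) and C at (478,218) unmoved, and D at (368,345).

>>> carry_out([
  {"hand": 60,"dp": [-0.14,0.06,0],"spin": 0.44},
  {"hand": 60,"dp": [-0.28,0.12,0],"spin": 0.44},
  {"hand": 60,"dp": [-0.424,0.192,0],"spin": 0.44},
  {"hand": 60,"dp": [-0.424,0.192,0],"spin": 0.44},
  {"hand": 60,"dp": [-0.424,0.192,0],"spin": 0.44},
  {"hand": 60,"dp": [-0.424,0.192,0],"spin": 0.44},
  {"hand": 60,"dp": [-0.424,0.192,0],"spin": 0.44},
  {"hand": 60,"dp": [-0.424,0.192,0],"spin": 0.44},
  {"hand": 60,"dp": [-0.424,0.192,0.1],"spin": 0.44},
  {"hand": 60,"dp": [-0.424,0.192,0.2],"spin": 0.44},
  {"hand": 60,"dp": [-0.424,0.192,0.32],"spin": 0.44},
  {"hand": 60,"dp": [-0.424,0.192,0.42],"spin": 0.44},
  {"hand": 60,"dp": [-0.424,0.192,0.45],"spin": 0.44},
  {"hand": 60,"dp": [-0.424,0.192,0.45],"spin": 0.44},
  {"hand": 60,"dp": [-0.424,0.192,0.45],"spin": 0.44},
  {"hand": 34,"dp": [-0.424,0.192,0.45],"spin": 0.44},
  {"hand": 34,"dp": [-0.424,0.192,0.45],"spin": 0.44},
  {"hand": 34,"dp": [-0.424,0.192,0.45],"spin": 0.44},
  {"hand": 34,"dp": [-0.424,0.192,0.45],"spin": 0.44},
  {"hand": 34,"dp": [-0.424,0.192,0.45],"spin": 0.44},
])

```text
time: 25.25
ee_pos: [0.5472, -0.1275, 0.0446]
eef_rot: [0.637, 0.771, 0.0, 0.001]
ft_force: [-0.7, 0.0, 6.2]
width: 0.041
grip_force: 20.0
```

>>> carry_out([
  {"hand": 34,"dp": [0,0,-0.1],"spin": 0},
  {"hand": 34,"dp": [0,0,-0.25],"spin": 0},
  {"hand": 34,"dp": [0.177,-0.031,-0.25],"spin": 0.06},
  {"hand": 34,"dp": [0.177,-0.031,-0.25],"spin": 0.06},
  {"hand": 34,"dp": [0.177,-0.031,-0.25],"spin": 0.06},
  {"hand": 34,"dp": [0.177,-0.031,-0.1],"spin": 0.06},
  {"hand": 34,"dp": [0.177,-0.031,-0.02],"spin": 0.06},
  {"hand": 34,"dp": [0.177,-0.031,0],"spin": 0.06},
  {"hand": 34,"dp": [0.177,-0.031,0],"spin": 0.06},
  {"hand": 60,"dp": [0.177,-0.031,0],"spin": 0.06},
  {"hand": 60,"dp": [0.177,-0.031,0],"spin": 0.06},
  {"hand": 60,"dp": [0.177,-0.031,0],"spin": 0.06},
  {"hand": 60,"dp": [0.177,-0.031,-0.15],"spin": 0.06},
  {"hand": 60,"dp": [0.177,-0.031,-0.35],"spin": 0.06},
  {"hand": 60,"dp": [0.177,-0.031,-0.45],"spin": 0.06},
])

```text
time: 26.75
ee_pos: [0.5322, -0.0851, 0.1604]
eef_rot: [0.707, 0.707, 0.001, 0.002]
ft_force: [1.1, 0.6, 0.1]
width: 0.0595
grip_force: 0.0
```

>>> carry_out([
  {"hand": 66,"dp": [-1,-0.304,0],"spin": 0},
  {"hand": 66,"dp": [-1,-0.304,0],"spin": 0},
  {"hand": 66,"dp": [-1,-0.304,0],"spin": 0},
  {"hand": 66,"dp": [-1,-0.304,0],"spin": 0},
  {"hand": 66,"dp": [-1,-0.304,0],"spin": 0},
  {"hand": 66,"dp": [-1,-0.304,0],"spin": 0},
])

```text
time: 27.35
ee_pos: [0.4515, -0.3421, 0.1562]
eef_rot: [0.71, 0.704, -0.001, 0.0]
ft_force: [0.4, 0.2, 0.2]
width: 0.0659
grip_force: 0.0
```

>>> carry_out([
  {"hand": 66,"dp": [-0.112,0,0],"spin": 0},
  {"hand": 66,"dp": [-0.112,0,0.1],"spin": 0},
  {"hand": 66,"dp": [-0.112,0,0.25],"spin": 0},
  {"hand": 66,"dp": [-0.112,0,0.4],"spin": 0},
  {"hand": 66,"dp": [-0.112,0,0.52],"spin": 0},
  {"hand": 66,"dp": [-0.112,0,0.585],"spin": 0},
  {"hand": 66,"dp": [-0.112,0,0.59],"spin": 0},
  {"hand": 66,"dp": [-0.112,0,0.59],"spin": 0},
  {"hand": 34,"dp": [-0.112,0,0.59],"spin": 0},
  {"hand": 34,"dp": [-0.112,0,0.59],"spin": 0},
  {"hand": 34,"dp": [-0.112,0,0.59],"spin": 0},
  {"hand": 34,"dp": [-0.112,0,0.59],"spin": 0},
  {"hand": 34,"dp": [-0.112,0,0.59],"spin": 0},
  {"hand": 34,"dp": [-0.112,0,0.59],"spin": 0},
])

```text
time: 28.75
ee_pos: [0.4551, -0.3636, 0.0095]
eef_rot: [0.707, 0.707, -0.0, 0.0]
ft_force: [-0.4, -0.8, 4.8]
width: 0.039
grip_force: 20.0
```

>>> carry_out([
  {"hand": 34,"dp": [0,0,-0.1],"spin": 0},
  {"hand": 34,"dp": [0,0,-0.25],"spin": 0},
  {"hand": 34,"dp": [0,0,-0.45],"spin": 0},
  {"hand": 34,"dp": [0.05,0.02,-0.59],"spin": 0},
  {"hand": 34,"dp": [0.2,0.13,-0.59],"spin": 0},
  {"hand": 34,"dp": [0.35,0.23,-0.59],"spin": 0},
  {"hand": 34,"dp": [0.5,0.33,-0.59],"spin": 0},
  {"hand": 34,"dp": [0.65,0.43,-0.59],"spin": 0},
  {"hand": 34,"dp": [0.8,0.53,-0.59],"spin": 0},
  {"hand": 34,"dp": [0.92,0.61,-0.59],"spin": 0},
  {"hand": 34,"dp": [1,0.664,-0.59],"spin": 0},
  {"hand": 34,"dp": [1,0.664,-0.59],"spin": 0},
])

```text
time: 29.95
ee_pos: [0.6219, -0.1084, 0.1562]
eef_rot: [0.705, 0.709, 0.001, -0.001]
ft_force: [-0.4, 0.8, -1.0]
width: 0.0389
grip_force: 20.0
```

>>> carry_out([
  {"hand": 34,"dp": [0.15,0,0],"spin": 0},
  {"hand": 34,"dp": [0.32,0,0],"spin": 0},
  {"hand": 34,"dp": [0.472,0,0],"spin": 0},
  {"hand": 34,"dp": [0.472,0,0],"spin": 0},
  {"hand": 34,"dp": [0.472,0,0.12],"spin": 0},
  {"hand": 34,"dp": [0.472,0,0.25],"spin": 0},
  {"hand": 34,"dp": [0.472,0,0.36],"spin": 0},
  {"hand": 34,"dp": [0.472,0,0.42],"spin": 0},
  {"hand": 34,"dp": [0.472,0,0.43],"spin": 0},
  {"hand": 34,"dp": [0.472,0,0.43],"spin": 0},
])

```text
time: 30.95
ee_pos: [0.6209, 0.004, 0.0491]
eef_rot: [0.707, 0.707, -0.0, 0.0]
ft_force: [0.3, 0.1, -0.7]
width: 0.0395
grip_force: 20.0
```

>>> carry_out([
  {"hand": 60,"dp": [0,0,0],"spin": 0},
  {"hand": 60,"dp": [0,0,0],"spin": 0},
  {"hand": 60,"dp": [0,0,0],"spin": 0},
  {"hand": 60,"dp": [0,0,-0.15],"spin": 0},
  {"hand": 60,"dp": [0,0,-0.35],"spin": 0},
  {"hand": 60,"dp": [0,0,-0.43],"spin": 0},
  {"hand": 66,"dp": [0.13,-0.15,-0.43],"spin": 0},
  {"hand": 66,"dp": [0.26,-0.3,-0.43],"spin": 0},
  {"hand": 66,"dp": [0.4,-0.45,-0.43],"spin": 0},
  {"hand": 66,"dp": [0.576,-0.648,-0.43],"spin": 0},
  {"hand": 66,"dp": [0.576,-0.648,-0.43],"spin": 0},
  {"hand": 66,"dp": [0.576,-0.648,-0.43],"spin": 0},
])

```text
time: 32.15
ee_pos: [0.4574, 0.1505, 0.1572]
eef_rot: [0.706, 0.709, -0.0, 0.001]
ft_force: [1.3, 0.2, 0.6]
width: 0.0657
grip_force: 0.0
```

Run:
```python
from h import *
t=camera("top");cv2.imwrite("pics/t5.png",cv2.resize(cv2.convertScaleAbs(t[140:290,170:440,::-1],alpha=1.4),None,fx=2.9,fy=2.9,interpolation=cv2.INTER_CUBIC))
s=read_state();print(s["ee_pos"],[round(float(x),2) for x in s["joint_positions"]])
```

```text
[0.45889791 0.14876497 0.15707732] [0.56, 0.15, -1.03, 1.85, 0.14, 1.22, -0.51]
```

View pics/t5.png

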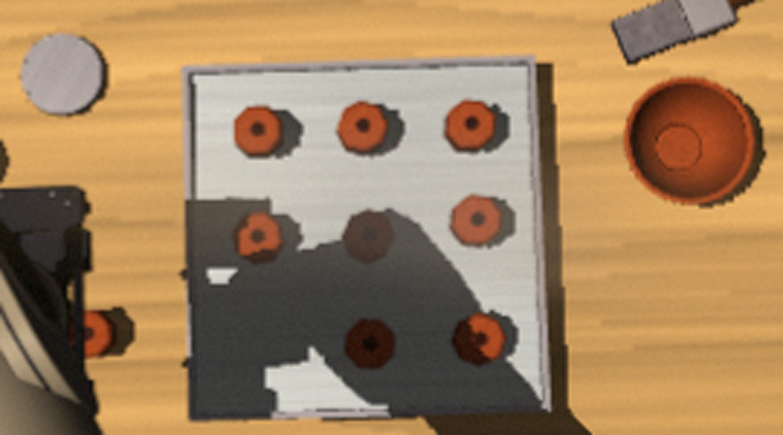

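The crop shows eight beads in the grid. The last stray is at (90,333), where expected.

>>> carry_out([
  {"hand": 66,"dp": [0,0,0.1],"spin": 0},
  {"hand": 66,"dp": [0,0,0.25],"spin": 0},
  {"hand": 66,"dp": [0,0,0.4],"spin": 0},
  {"hand": 66,"dp": [0,0,0.52],"spin": 0},
  {"hand": 66,"dp": [0,0,0.585],"spin": 0},
  {"hand": 66,"dp": [0,0,0.59],"spin": 0},
  {"hand": 66,"dp": [0,0,0.59],"spin": 0},
  {"hand": 34,"dp": [0,0,0.59],"spin": 0},
  {"hand": 34,"dp": [0,0,0.59],"spin": 0},
  {"hand": 34,"dp": [0,0,0.59],"spin": 0},
  {"hand": 34,"dp": [0,0,0.59],"spin": 0},
  {"hand": 34,"dp": [0,0,0.59],"spin": 0},
  {"hand": 34,"dp": [0,0,0.59],"spin": 0},
])

```text
time: 33.5
ee_pos: [0.4591, 0.1485, 0.0093]
eef_rot: [0.707, 0.707, 0.0, 0.0]
ft_force: [0.0, -1.5, 5.1]
width: 0.0391
grip_force: 20.0
```

>>> carry_out([
  {"hand": 34,"dp": [0,0,-0.1],"spin": 0},
  {"hand": 34,"dp": [0,0,-0.25],"spin": 0},
  {"hand": 34,"dp": [0,0,-0.42],"spin": 0},
  {"hand": 34,"dp": [-0.1,-0.02,-0.48],"spin": 0},
  {"hand": 34,"dp": [-0.26,-0.04,-0.48],"spin": 0},
  {"hand": 34,"dp": [-0.42,-0.06,-0.48],"spin": 0},
  {"hand": 34,"dp": [-0.576,-0.072,-0.48],"spin": 0},
  {"hand": 34,"dp": [-0.576,-0.072,-0.48],"spin": 0},
  {"hand": 34,"dp": [-0.576,-0.072,-0.35],"spin": 0},
  {"hand": 34,"dp": [-0.576,-0.072,-0.22],"spin": 0},
  {"hand": 34,"dp": [-0.576,-0.072,-0.17],"spin": 0},
  {"hand": 34,"dp": [-0.576,-0.072,-0.16],"spin": 0},
  {"hand": 34,"dp": [-0.576,-0.072,-0.16],"spin": 0},
  {"hand": 60,"dp": [-0.576,-0.072,-0.16],"spin": 0},
  {"hand": 60,"dp": [-0.576,-0.072,-0.16],"spin": 0},
  {"hand": 60,"dp": [-0.576,-0.072,-0.16],"spin": 0},
  {"hand": 60,"dp": [-0.576,-0.072,-0.3],"spin": 0},
  {"hand": 60,"dp": [-0.576,-0.072,-0.5],"spin": 0},
  {"hand": 60,"dp": [-0.576,-0.072,-0.7],"spin": 0},
  {"hand": 60,"dp": [-0.576,-0.072,-0.88],"spin": 0},
])

```text
time: 35.5
ee_pos: [0.4408, 0.005, 0.2318]
eef_rot: [0.707, 0.707, 0.0, 0.001]
ft_force: [0.5, -0.7, -0.1]
width: 0.0598
grip_force: 0.0
```

>>> carry_out([
  {"hand": 50,"dp": [0.2,0.02,-0.2],"spin": -0.569},
  {"hand": 50,"dp": [0.4,0.04,-0.2],"spin": -0.569},
  {"hand": 50,"dp": [0.6,0.06,-0.2],"spin": -0.569},
  {"hand": 50,"dp": [0.8,0.08,-0.2],"spin": -0.569},
  {"hand": 50,"dp": [1,0.096,-0.2],"spin": -0.569},
  {"hand": 50,"dp": [1,0.096,-0.2],"spin": -0.569},
  {"hand": 50,"dp": [1,0.096,-0.2],"spin": -0.569},
  {"hand": 50,"dp": [1,0.096,-0.2],"spin": -0.569},
  {"hand": 50,"dp": [1,0.096,-0.2],"spin": -0.569},
  {"hand": 50,"dp": [1,0.096,-0.2],"spin": -0.569},
  {"hand": 50,"dp": [1,0.096,-0.2],"spin": -0.569},
  {"hand": 50,"dp": [1,0.096,-0.2],"spin": -0.569},
  {"hand": 50,"dp": [1,0.096,-0.2],"spin": -0.569},
  {"hand": 50,"dp": [1,0.096,-0.2],"spin": -0.569},
  {"hand": 50,"dp": [1,0.096,-0.2],"spin": -0.569},
  {"hand": 50,"dp": [1,0.096,-0.2],"spin": -0.569},
])

```text
time: 37.1
ee_pos: [0.4648, 0.2546, 0.2791]
eef_rot: [-0.107, 0.994, -0.0, 0.0]
ft_force: [0.6, 0.3, -1.1]
width: 0.0499
grip_force: 0.0
```

Run:
```python
from h import *
t=camera("top");s=read_state();w=camera("wrist");C=cam("wrist",s);p,r=pose(s)
print(p,np.degrees(yawof(r)),[round(float(x),2) for x in s["joint_positions"]])
for z in(.094,.064): print(proj(C,(.463,.2975,z)))
a=cv2.resize(cv2.convertScaleAbs(t[150:290,220:370,::-1],alpha=1.6),(400,373),interpolation=cv2.INTER_CUBIC)
out=np.zeros((400,800,3),np.uint8);out[:373,:400]=a;out[:,400:]=cv2.resize(w[40:240,180:380,::-1],(400,400),interpolation=cv2.INTER_CUBIC);cv2.imwrite("pics/c6.png",out)
```

```text
[0.46479984 0.25461347 0.27905846] -167.6582535495355 [0.54, 0.37, -1.4, 1.54, 0.37, 1.54, 0.93]
[316.60285785 189.32330361]
[313.75592912 183.74148301]
```

View pics/c6.png

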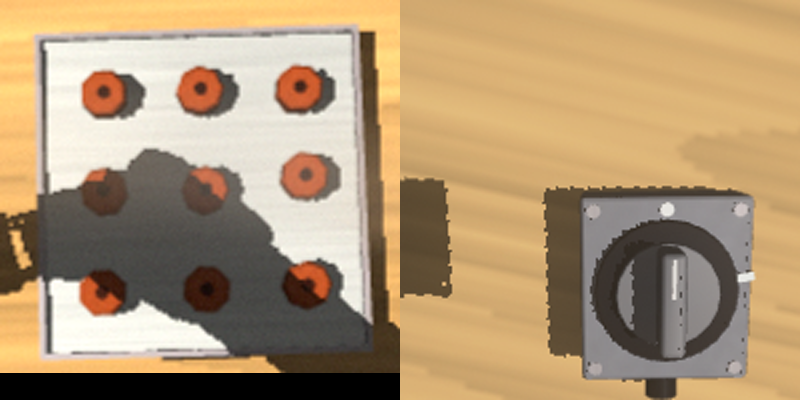

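All nine beads lie in a 3×3 grid. The wrist view shows the handle still at the dot, with its bar top at (317,192) where predicted.

>>> carry_out([
  {"hand": 50,"dp": [-0.029,0.168,0.2],"spin": 0},
  {"hand": 50,"dp": [-0.029,0.168,0.4],"spin": 0},
  {"hand": 50,"dp": [-0.029,0.168,0.4],"spin": 0},
])

```text
time: 37.5
ee_pos: [0.4608, 0.2966, 0.175]
eef_rot: [-0.109, 0.994, -0.001, -0.002]
ft_force: [0.2, -0.9, -0.7]
width: 0.0499
grip_force: 0.0
```

Run:
```python
from h import *
s=read_state();p,r=pose(s);y=yawof(r);print(p,np.degrees(y),[round(float(x),2) for x in s["joint_positions"]]); print(plan(p,y,(.4635,.2975,.0695),np.radians(102)))
```

```text
[0.46078346 0.29660148 0.17495971] -167.49241363425418 [0.36, 0.48, -1.29, 1.65, 0.47, 1.38, 0.79]
([-0.011, 0.001, 0.422], np.float64(0.003))
```

>>> carry_out([
  {"hand": 50,"dp": [0,0,0.12],"spin": 0},
  {"hand": 50,"dp": [0,0,0.25],"spin": 0},
  {"hand": 50,"dp": [0,0,0.37],"spin": 0},
  {"hand": 50,"dp": [0,0,0.44],"spin": 0},
  {"hand": 50,"dp": [0,0,0.44],"spin": 0},
  {"hand": 8,"dp": [0,0,0.44],"spin": 0},
  {"hand": 8,"dp": [0,0,0.44],"spin": 0},
  {"hand": 8,"dp": [0,0,0.44],"spin": 0},
  {"hand": 8,"dp": [0,0,0.44],"spin": 0},
  {"hand": 8,"dp": [0,0,0.44],"spin": 0},
  {"hand": 8,"dp": [0,0,0.44],"spin": 0},
  {"hand": 8,"dp": [0,0,0.44],"spin": 0},
  {"hand": 8,"dp": [0,0,0.44],"spin": 0},
], force=25)

```text
time: 38.8
ee_pos: [0.4629, 0.2975, 0.0692]
eef_rot: [-0.108, 0.994, 0.0, 0.0]
ft_force: [-0.7, 0.5, 2.9]
width: 0.0139
grip_force: 25.0
```

>>> carry_out([
  {"hand": 8,"dp": [0,0,0],"spin": 0.04},
  {"hand": 8,"dp": [0,0,0],"spin": 0.08},
  {"hand": 8,"dp": [0,0,0],"spin": 0.12},
  {"hand": 8,"dp": [0,0,0],"spin": 0.16},
  {"hand": 8,"dp": [0,0,0],"spin": 0.2},
  {"hand": 8,"dp": [0,0,0],"spin": 0.24},
  {"hand": 8,"dp": [0,0,0],"spin": 0.28},
  {"hand": 8,"dp": [0,0,0],"spin": 0.32},
  {"hand": 8,"dp": [0,0,0],"spin": 0.36},
  {"hand": 8,"dp": [0,0,0],"spin": 0.4},
  {"hand": 8,"dp": [0,0,0],"spin": 0.43},
  {"hand": 8,"dp": [0,0,0],"spin": 0.445},
  {"hand": 8,"dp": [0,0,0],"spin": 0.45},
  {"hand": 8,"dp": [0,0,0],"spin": 0.45},
  {"hand": 8,"dp": [0,0,0],"spin": 0.45},
])

```text
time: 40.3
ee_pos: [0.4642, 0.3, 0.0694]
eef_rot: [0.563, 0.827, 0.003, -0.0]
ft_force: [8.0, 11.9, -9.7]
width: 0.0136
grip_force: 25.1
```

>>> carry_out([
  {"hand": 50,"dp": [0,0,0],"spin": 0},
  {"hand": 50,"dp": [0,0,0],"spin": 0},
  {"hand": 50,"dp": [0,0,0],"spin": 0},
  {"hand": 50,"dp": [0,0,0],"spin": 0},
  {"hand": 50,"dp": [0,0,-0.15],"spin": 0},
  {"hand": 50,"dp": [0,0,-0.3],"spin": 0},
  {"hand": 50,"dp": [0,0,-0.5],"spin": 0},
  {"hand": 50,"dp": [0,0,-0.7],"spin": 0},
  {"hand": 50,"dp": [-0.2,0,-0.84],"spin": 0},
  {"hand": 50,"dp": [-0.32,0,-0.84],"spin": 0},
  {"hand": 50,"dp": [-0.32,0,-0.84],"spin": 0},
  {"hand": 50,"dp": [-0.32,0,-0.84],"spin": 0},
])

```text
time: 41.5
ee_pos: [0.4924, 0.2216, 0.2788]
eef_rot: [0.564, 0.825, -0.0, 0.0]
ft_force: [-0.9, 0.4, 0.4]
width: 0.0504
grip_force: 0.0
```

Run:
```python
from h import *
t=camera("top");s=read_state();w=camera("wrist");p,r=pose(s)
print(p,np.degrees(yawof(r)))
a=cv2.resize(cv2.convertScaleAbs(t[150:290,220:370,::-1],alpha=1.6),(400,373),interpolation=cv2.INTER_CUBIC)
out=np.zeros((400,800,3),np.uint8);out[:373,:400]=a;out[:,400:]=cv2.resize(w[20:270,150:400,::-1],(400,400),interpolation=cv2.INTER_CUBIC);cv2.imwrite("pics/c7.png",out)
C=cam("top");m=mask(t,90);m[:,:232]=0;m[:,362:]=0
n,l,st,ce=cv2.connectedComponentsWithStats(m)
for i in range(1,n):
    if st[i,4]>60: print(st[i,4],((ray(C,ce[i],.07)-[.531,-.085,0])*1000).round(0)[:2])
```

```text
[0.49163527 0.22284779 0.27866856] 111.41635794730391
242 [90.  1.]
247 [ 88. -88.]
225 [89. 88.]
237 [  9. -90.]
90 [-98.  87.]
```

View pics/c7.png

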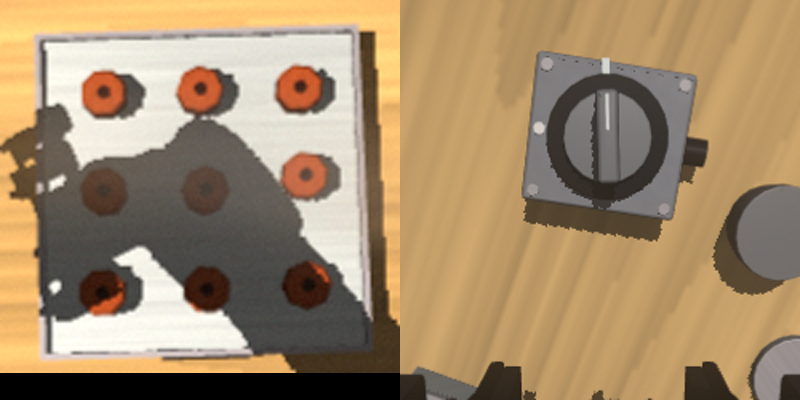

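The pointer aims at the dash, so the isolator is on, and all nine beads are in the grid with the arm clear.

```bash
python3 -c "
from bench import *
print(close_job())"
```

```text
the job is handed in; nothing more can be done
None
```

I turned the isolator off, spread all nine beads in an even 3×3 layer on the plate, turned the isolator back on, and handed the job in at about 42 s; no verdict came back, but the last pictures show every bead in place and the handle at the on mark.

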